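Recover the good grinding pieces from the wash trough

ROBOT

A 7-joint arm with a two-finger parallel gripper is mounted at the origin on a cart in front of the work surface, level with it; the furniture and walls round the work are solid. World frame = base frame: x ahead of the robot, y to its left, z up, the work surface at z = 0. Lengths are in m, angles in rad, forces in N, time in s.
With the tool pointing down it reaches from about 0.4 to 0.875 m from the base axis. Payload 19.3 kg.
Tool frame: the origin (TCP) lies midway between the tips of the shut fingers; the grasp point (between the pads) lies 19 mm behind it; z points along the fingers, y is the line along which they close (so a half turn about z gives the same grasp; the last joint's range is limited). The gripper opens to 85 mm and grips with 20 to 120 N. Pads are 22 mm wide; open, the fingers measure 114 mm over their backs; the gripper's body (76 mm by 85 mm) begins 54 mm behind the grasp point. The pads swing forward as they close: fully open they stand 13 mm farther back than shut.
Start: joints at [1.172, 0.521, -0.036, 1.599, 0.021, 1.021, -0.113], TCP at [0.202, -0.592, 0.231] pointing down, gripper open.
Joint ranges: [-2.91, 2.91], [-0.3, 2.13], [-1.5, 1.42], [0.17, 2.43], [-1.26, 4.41], [0.16, 1.93], [-2.52, 2.52]. Speed limits (rad/s): [1.89, 1.89, 2.39, 2.39, 3.01, 3.01, 3.01].

INTERFACE

Orientations are given as [roll, pitch, yaw] about the fixed x, y, z axes, in that order (R = Rz(yaw) Ry(pitch) Rx(roll)).
In Python, from workcell import telemetry, grab_frame, calibration, bot, outline_of, landmark_of gives the robot as it stands. The module is installed in compiled form; this text tells all that it offers.
- The arm moves only by the shell command python3 -m inch 'ROWS' [FORCE]. ROWS is JSON, a list of rows, each a list of 7 numbers: the shift along the tool's x, y, z in m, then the turn, a rotation vector about the tool's x, y, z in rad, then the closure, from 0 (fully open) to 1 (shut). A call has 1 to 5 rows; each row shifts and turns the commanded pose from where the row before left it, along the tool's axes as they then stand; what a row does not reach is not made up. A row lasts 1/10 s, in which the tool goes at most 50 mm and 8.59 degrees, less where a joint would pass 70% of its speed; a pose out of reach is approached as far as the arm can. A call is refused whole if a number of a shift passes 0.05 or a number of a turn 0.15, either way. A call with a gripper value outside its range is refused whole. The fingers move at their own pace and stop on an object; FORCE is the grip in N (left out, the last holds). Time passes only in rows, so rows that do not move let the fingers close. It gives the time, the measured TCP pose, the force, the opening and the grip force at its end, in the units of the state.
- telemetry.observe(): the state, without advancing time (a new reading comes with each control period).
- grab_frame(name): name is "side" or "top" or "wrist"; returns the picture (384x512x3 uint8, red, green, blue); there is no depth.
- calibration(name): a dict with "fovy" (degrees; the focal length in pixels is half the picture's height over the tangent of half this angle, whatever the lens; pixels are square), "cx", "cy" (the principal point, pixels), "pose" (4x4, takes a point from camera to world coordinates). Camera axes: x right, y down, z forward; pixel columns grow to the right and rows downward; lengths in m; the calibration is good to about 2 mm. A picture is of the moment at which its call begins: read the wrist's pose just before it. calibration takes no time and is no camera call; for the wrist camera it gives the pose at the moment of the call.
- bot.job_done(): hands the job in; it is judged then, once.
Trained networks look in the newest picture that a camera, given by its name, has taken for a name from the list of things; names that differ only in an ending like _2 or _b are one class to them, and where a whole thing is asked for, a point or a joint stands for the part that bears it (a point fixed in the world has none). Each returns a list of dicts, best first, with "score" (0 to 1); they miss things now and then, are a little off and sometimes report something else, mostly with a low value. They report only what shows in the picture. A call takes as long as a camera call.
- outline_of(label, camera): "region" (384x512 bool, what is visible of it) and "rect" ([left, top, right, bottom] in pixels, round what is visible of it).
- landmark_of(label, camera): "xy" ([column, row] in pixels: a listed point, or the origin of a listed thing).
The state is a dict: "clock": time; "qpos": joint angles; "qd": joint speeds; "joint_efforts": joint torques, N m; "position": TCP position; "tool_rot": TCP orientation; "force": force on the tool from outside, world axes, zero at the start; "moment": the same for the moment, N m; "grip_width": finger opening in m; "finger_force": force on a finger pad.
Only numpy, scipy, OpenCV 4.12 (cv2) and the standard library are available. Lean on these libraries where they do the work, as an engineer would, in place of code of your own. Each camera call takes 0.05 s, during which the arm holds its last target. There are 200 camera calls.

TASK

Lift the cover plate off the two pins of the wash trough and lay it flat on the rubber mat. With the wire scoop, scoop all the large ceramic grinding pieces out of the trough and tip them into the white bin; the small chips must drop back through the wires and stay in the trough, and never take the pieces out of the trough with the fingers. Then stand the scoop upright on its drip tray again, seat the cover back on its pins, lying flat on the trough, and leave the jar, bottle and vial alone.

Things in the scene. Friction and masses are not known exactly. Their poses are not given: they have to be found in the camera images.
- trough: fixed open steel trough 306 x 144 x 46 mm, origin at the centre of its underside, x along it. Inside: x -150 to 150, y -50 to 50 mm, level floor at z = 4, upright end walls (the far one backs the pieces while the scoop is pushed under them). Pieces lie at x > -21; the part from -150 to -21 is bare: let the scoop down there. Pins 6 mm thick, conical tops, 10 mm tall on the flanges (z = 46) at (100, 61) and (-100, -61) mm
- cover: loose flat aluminium plate 306 x 144 x 5 mm, 0.3 kg, at the start on the trough's flanges, its two 10 mm holes at (100, 61) and (-100, -61) mm over the pins. Origin at the centre of its underside, x along its length, z up. It fits either way round (half turn)
- cover_handle (a point): centre of the black bar handle of the cover, 43 mm above the underside of the plate; the bar is 100 mm long (cover x), 12 mm wide, 14 mm high, with 31 mm free below it. Axes as the cover
- scoop: loose wire scoop, 0.15 kg, 93 mm wide. Origin mid-pan at its underside; x to the open front. Pan: five 5 mm wires along x, 16 mm gaps, x from -50 to 52 mm, free at the front; low side wires to 12 mm up; back plate at x = -53 mm, 16 to 42 mm up, a post from it to the handle. Pieces slide out when the front is tilted down 45 degrees; tilt it slightly back to carry them
- scoop_handle (a point): centre of the scoop's black handle bar, which lies along scoop x above the pan: 95 mm long, 14 mm wide (y), 18 mm high; this point is at (-9, 0, 98) mm in the scoop's frame. Axes as the scoop. Pushing the pan under the pieces takes 5 to 15 N; when it is full (about six) the force climbs: lift, empty it and come again
- drip_tray: fixed flat grey square drip tray 140 x 140 mm on which the scoop stands; rim 8 mm high and 4 mm thick, its inner floor 3 mm above the origin (centre of the underside)
- bin: loose white open bin 150 (x) x 140 (y) x 50 mm, walls and floor 4 mm, 0.5 kg. Origin at the centre of its underside
- mat: fixed dark rubber mat 310 (x) x 150 (y) x 3 mm for laying the cover on. Origin at the centre of its underside
- jar: bystander: white sample jar with a red lid, 59 mm wide, 63 mm high. Origin at its underside
- bottle: bystander: buffer bottle with a blue cap, 52 mm wide, 120 mm high. Origin at its underside
- vial: bystander: small vial with a black cap, 27 mm wide, 56 mm high. Origin at its underside
- piece_1: good piece: white ceramic cylinder 40 mm in diameter and 34 mm high, both ends bevelled (12 mm in, 7.5 mm up) to a flat 16 mm wide, 70 g, smooth; origin at its centre, z along its axis; 5 to 7 are present
- piece_2: good piece: white ceramic cylinder 40 mm in diameter and 34 mm high, both ends bevelled (12 mm in, 7.5 mm up) to a flat 16 mm wide, 70 g, smooth; origin at its centre, z along its axis; 5 to 7 are present
- piece_3: good piece: white ceramic cylinder 40 mm in diameter and 34 mm high, both ends bevelled (12 mm in, 7.5 mm up) to a flat 16 mm wide, 70 g, smooth; origin at its centre, z along its axis; 5 to 7 are present
- piece_4: good piece: white ceramic cylinder 40 mm in diameter and 34 mm high, both ends bevelled (12 mm in, 7.5 mm up) to a flat 16 mm wide, 70 g, smooth; origin at its centre, z along its axis; 5 to 7 are present
- piece_5: good piece: white ceramic cylinder 40 mm in diameter and 34 mm high, both ends bevelled (12 mm in, 7.5 mm up) to a flat 16 mm wide, 70 g, smooth; origin at its centre, z along its axis; 5 to 7 are present
- piece_6: good piece: white ceramic cylinder 40 mm in diameter and 34 mm high, both ends bevelled (12 mm in, 7.5 mm up) to a flat 16 mm wide, 70 g, smooth; origin at its centre, z along its axis; 5 to 7 are present
- piece_7: good piece: white ceramic cylinder 40 mm in diameter and 34 mm high, both ends bevelled (12 mm in, 7.5 mm up) to a flat 16 mm wide, 70 g, smooth; origin at its centre, z along its axis; 5 to 7 are present
- chip_1_c (a point): centre of a broken chip: same ceramic, 11 mm in diameter, 9 mm high, 10 g; falls through the 16 mm gaps of the scoop; 1 to 3 are present
- chip_2_c (a point): centre of a broken chip: same ceramic, 11 mm in diameter, 9 mm high, 10 g; falls through the 16 mm gaps of the scoop; 1 to 3 are present
- chip_3_c (a point): centre of a broken chip: same ceramic, 11 mm in diameter, 9 mm high, 10 g; falls through the 16 mm gaps of the scoop; 1 to 3 are present

How it is judged:
By the outcome, as a careful person would: the job done as asked, in the order asked, and still so for the second after the job is handed in, with the robot touching nothing.
Of piece_1, piece_2, piece_3, piece_4, piece_5, piece_6, piece_7 only 5 to 7 are there at a start; the rules pass over those that are not, and their reading is None.
Of chip_1, chip_2, chip_3 only 1 to 3 are there at a start; the rules pass over those that are not, and their reading is None.
At some moment in a run one of bin may be knocked a few centimetres aside while the robot is not near it.
It also fails if it takes over 210 s, if anything falls off the work surface, if the arm or the gripper's body presses on something with over 40 N, if the wrist force passes 120 N, or if a joint passes its speed limit or range.

## Working session

There is one attempt and no reset: what is moved stays moved. The work goes in short steps, Python scripts to look and compute and a shell command to move; the robot and the scene stay as the last step left them, time stands still between calls to the robot, and variables do not carry over. Pictures are saved under pics/ and viewed, at most 14 in all, crops included, and the job is handed in when it is done.

```bash
mkdir -p pics; cat > h.py <<'E'
import numpy as np, cv2
from scipy.spatial.transform import Rotation as R
from workcell import telemetry, grab_frame, calibration, bot, outline_of, landmark_of
def ray(cam,px,cal=None):
    c=cal or calibration(cam); f=192/np.tan(np.radians(c["fovy"])/2); P=np.array(c["pose"])
    d=P[:3,:3]@np.array([(px[0]-c["cx"])/f,(px[1]-c["cy"])/f,1]); return P[:3,3],d
def at_z(cam,px,z,cal=None):
    o,d=ray(cam,px,cal); return o+d*(z-o[2])/d[2]
def proj(cam,p,cal=None):
    c=cal or calibration(cam); f=192/np.tan(np.radians(c["fovy"])/2); P=np.array(c["pose"])
    q=P[:3,:3].T@(np.array(p)-P[:3,3]); return np.array([c["cx"]+f*q[0]/q[2],c["cy"]+f*q[1]/q[2]])
def save(cam,name):
    im=grab_frame(cam); cv2.imwrite(f"pics/{name}.png",im[:,:,::-1]); return im
def st():
    s=telemetry.observe(); return s
def rows_to(p,yaw=None):
    """remaining shift in the tool frame"""
    s=st(); T=R.from_euler("xyz",s["tool_rot"]); print("tool-shift",np.round(T.inv().apply(np.array(p)-s["position"]),4))
E
python3 - <<'E'
from h import *
a=save("top","top0");b=save("side","side0")
np.set_printoptions(suppress=True,precision=4)
for c in("top","side"):
    k=calibration(c);print(c,k["fovy"],k["cx"],k["cy"],np.array(k["pose"]).round(3).tolist())
cv2.imwrite("pics/both0.png",cv2.resize(np.hstack([a,b])[:,:,::-1],(800,300)))
Z=dict(cover=.046,cover_handle=.089,scoop=.003,scoop_handle=.101,drip_tray=0,bin=0,mat=0,jar=0,bottle=0,vial=0,trough=0)
for n in Z:
    for c in("top","side"):
        for r in landmark_of(n,c)[:2]:
            print(n,c,round(r["score"],2),np.round(r["xy"]),at_z(c,r["xy"],Z[n])[:2])
s=st();print(s)
E
```

```text
top 57.751106277809996 254.6453161518456 193.56354696484468 [[0.006, -0.995, 0.104, 0.486], [-1.0, -0.007, -0.016, -0.022], [0.016, -0.104, -0.994, 0.934], [0.0, 0.0, 0.0, 1.0]]
side 54.895786856034846 258.201153096401 196.13204216252765 [[0.964, -0.107, 0.243, 0.351], [-0.265, -0.44, 0.858, -0.75], [0.015, -0.891, -0.453, 0.477], [0.0, 0.0, 0.0, 1.0]]
cover top 0.66 [350. 271.] [ 0.3845 -0.2768]
cover side 0.86 [203. 297.] [ 0.3936 -0.2709]
cover side 0.16 [296. 251.] [ 0.5926 -0.1843]
cover_handle side 0.76 [197. 274.] [ 0.3885 -0.2617]
scoop top 0.62 [281. 175.] [ 0.6362 -0.109 ]
scoop side 0.56 [300. 246.] [ 0.6316 -0.1118]
scoop side 0.15 [302. 207.] [0.7031 0.0592]
scoop_handle top 0.63 [288. 173.] [ 0.6245 -0.1169]
scoop_handle side 0.61 [302. 210.] [ 0.6255 -0.1229]
drip_tray top 0.66 [286. 179.] [ 0.625 -0.122]
drip_tray top 0.36 [347. 271.] [ 0.3792 -0.282 ]
drip_tray side 0.86 [299. 249.] [ 0.6258 -0.1179]
bin top 0.85 [353. 181.] [ 0.6204 -0.3048]
bin side 0.97 [334. 312.] [ 0.6165 -0.3162]
bin side 0.37 [200. 278.] [ 0.3995 -0.1629]
mat top 0.64 [177. 164.] [0.6648 0.1737]
mat side 0.59 [276. 190.] [0.6679 0.1816]
jar top 0.95 [242. 258.] [ 0.4127 -0.0031]
jar side 0.57 [195. 236.] [ 0.4081 -0.0088]
bottle top 0.69 [137. 229.] [0.4869 0.2744]
bottle side 0.67 [207. 182.] [0.4794 0.2813]
vial top 0.59 [266. 132.] [ 0.7556 -0.0669]
vial side 0.58 [342. 227.] [ 0.7623 -0.0587]
{'clock': 1.2, 'qpos': array([ 1.1718,  0.5214, -0.0363,  1.5995,  0.0212,  1.0211, -0.1128]), 'qd': array([-0.0005,  0.0007,  0.001 ,  0.0001,  0.0008,  0.0001,  0.0004]), 'joint_efforts': array([ -0.0043, -92.6871,   1.9755, -37.0252,   0.0178,   0.0018,
        -0.    ]), 'position': array([ 0.2018, -0.5915,  0.2313]), 'tool_rot': array([-3.1416,  0.    ,  0.3288]), 'force': array([0.0999, 0.1494, 0.5586]), 'moment': array([ 0.0281, -0.0193, -0.0029]), 'finger_force': 0.0, 'grip_width': 0.08527437292544576}
```

View pics/top0.png

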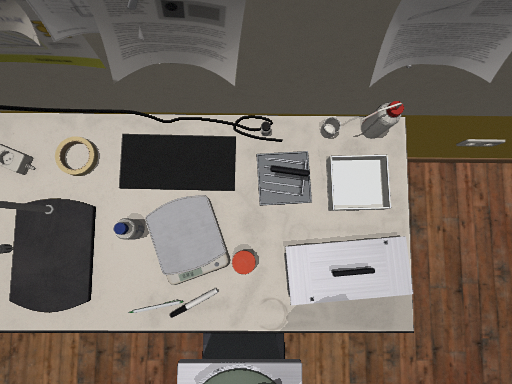

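View pics/side0.png

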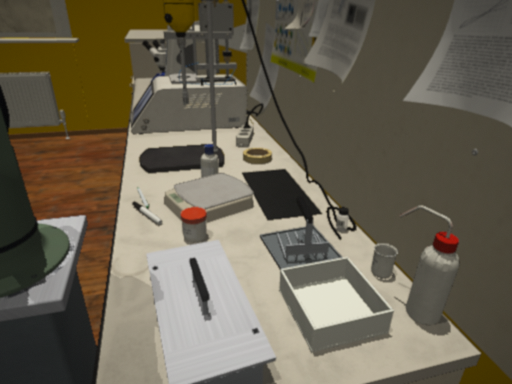

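```bash
python3 - <<'E'
from h import *
np.set_printoptions(suppress=True,precision=4)
def rect(n,c,z):
    for r in outline_of(n,c)[:1]:
        m=r["region"].astype(np.uint8); cs=max(cv2.findContours(m,0,1)[0],key=len)[:,0]
        P=np.array([at_z(c,p,z)[:2] for p in cs]);
        q=cv2.minAreaRect((P*1000).astype(np.float32));print(n,c,round(r["score"],2),np.round(q[0],1),np.round(q[1],1),round(q[2],2),r["rect"])
a=grab_frame("top");b=grab_frame("side")
for n,z in dict(cover=.051,trough=.046,bin=.05,mat=.003,drip_tray=.008).items():
    rect(n,"top",z);rect(n,"side",z)
# dark bar pixels on cover
for n,c,im,z,bx in (("coverbar","top",a,.096,(325,262,382,280)),("scoopbar","top",a,.11,(264,160,316,182))):
    x0,y0,x1,y1=bx; g=im[y0:y1,x0:x1].max(2)<50; ys,xs=np.nonzero(g)
    P=np.array([at_z(c,(x+x0,y+y0),z)[:2]*1000 for x,y in zip(xs,ys)],np.float32);print(n,cv2.minAreaRect(P))
A=cv2.resize(a[150:310,250:420],(0,0),fx=2.35*1.5,fy=2.35*1.5,interpolation=2);B=cv2.resize(b[180:384,140:400],(0,0),fx=2,fy=2.0,interpolation=2)
cv2.imwrite("pics/c1.png",cv2.resize(a[145:215,245:325],(640,560),interpolation=2)[:,:,::-1])
cv2.imwrite("pics/c2.png",cv2.resize(b[185:305,240:400],(800,600),interpolation=2)[:,:,::-1])
E
```

```text
cover top 0.79 [ 388.6 -272. ] [144.6 306.7] 5.23 [285.0, 236.1, 413.0, 305.4]
cover side 0.97 [ 389.2 -275.1] [144.1 308.6] 5.18 [147.2, 240.0, 276.4, 381.6]
trough side 0.78 [ 418.5 -436.6] [95.5 27.4] 4.49 [151.9, 266.9, 269.0, 382.4]
bin top 0.6 [ 610.9 -301.6] [142.1 161.1] 1.58 [326.6, 153.7, 389.1, 210.9]
bin side 0.93 [ 602.4 -328.9] [159.9 186.6] 1.26 [279.0, 257.8, 394.8, 348.9]
mat top 0.8 [669.1 172.3] [310.3 151.8] 89.85 [115.3, 135.4, 236.1, 190.9]
mat side 0.84 [669.5 168.6] [323.5 154.1] 89.1 [242.2, 166.9, 321.1, 220.0]
drip_tray top 0.75 [ 627.6 -114.3] [140.5 140.7] 3.34 [259.5, 151.8, 314.6, 208.6]
drip_tray side 0.77 [ 625.5 -116.1] [143.4 139.2] 2.89 [257.7, 225.8, 341.6, 272.6]
coverbar ((389.7587890625, -270.2936706542969), (12.236184120178223, 100.4018325805664), 5.271611213684082)
scoopbar ((631.6814575195312, -118.8712158203125), (94.39420318603516, 38.2408561706543), 82.25068664550781)
```

View pics/c2.png

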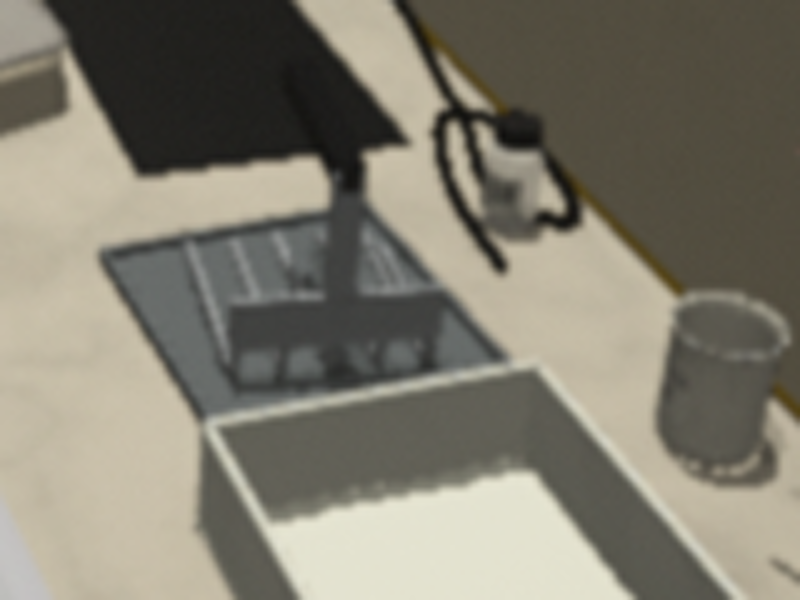

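```bash
python3 -m inch '[[0,0,0,0,0,-0.148,0],[0,0,0,0,0,-0.148,0],[0,0,0,0,0,-0.148,0],[0,0,0,0,0,-0.148,0],[0,0,0,0,0,-0.148,0]]' 60 
python3 -m inch '[[0,0,0,0,0,-0.148,0],[0,0,0,0,0,-0.148,0],[0,0,0,0,0,-0.148,0],[0,0,0,0,0,-0.148,0],[0,0,0,0,0,0,0]]'
python3 -m inch '[[0.038,0.027,0,0,0,0,0],[0.038,0.027,0,0,0,0,0],[0.038,0.027,0,0,0,0,0],[0.038,0.027,0,0,0,0,0],[0.038,0.027,0.005,0,0,0,0]]'
python3 -m inch '[[0.038,0.027,0.01,0,0,0,0],[0.038,0.027,0.01,0,0,0,0],[0.037,0.026,0.01,0,0,0,0],[0,0,0,0,0,0,0],[0,0,0,0,0,0,0]]'
python3 - <<'E'
from h import *
rows_to([.389,-.271,.2]);cal=calibration("wrist");w=save("wrist","w1");print(st()["tool_rot"],st()["qpos"],st()["clock"])
print(np.array(cal["pose"]).round(3),cal["fovy"])
for n,z in(("cover_handle",.089),("cover",.046)):
    for r in landmark_of(n,"wrist")[:1]:print(n,r["score"],r["xy"],at_z("wrist",r["xy"],z,cal))
r=outline_of("cover_handle","wrist")
g=(w.max(2)<50).astype(np.uint8);n,l,s_,c=cv2.connectedComponentsWithStats(g)
print(s_[1:][s_[1:,4]>300])
E
```

```text
clock: 2.3
position: [0.2017, -0.5916, 0.2313]
tool_rot: [3.142, 0.0, 1.075]
force: [-0.5, -0.3, -0.4]
grip_width: 0.0856
finger_force: 0.0
clock: 2.8
position: [0.2016, -0.5916, 0.2312]
tool_rot: [3.141, -0.0, 1.663]
force: [-0.3, 0.1, -0.3]
grip_width: 0.0855
finger_force: 0.0
clock: 3.3
position: [0.3199, -0.3888, 0.2268]
tool_rot: [3.141, 0.001, 1.655]
force: [1.3, -0.8, 0.8]
grip_width: 0.0857
finger_force: 0.0
clock: 3.8
position: [0.3891, -0.2698, 0.1963]
tool_rot: [-3.142, -0.0, 1.659]
force: [-0.8, -0.9, -0.0]
grip_width: 0.0855
finger_force: 0.0
tool-shift [-0.0012 -0.0002 -0.0037]
[-3.14150496e+00  2.86301172e-04  1.65760434e+00] [ 0.86376723  0.36098956 -0.47515195  2.00535917  0.22225045  0.82470698
  0.34979938] 3.85
[[ 0.996  0.083  0.028  0.381]
 [ 0.088 -0.941 -0.326 -0.186]
 [-0.001  0.327 -0.945  0.339]
 [ 0.     0.     0.     1.   ]] 65.18910146070796
cover_handle 0.96 [258.6, 189.0] [ 0.38780316 -0.27093669  0.089     ]
cover 0.6 [260.3, 178.2] [ 0.38965329 -0.27383556  0.046     ]
[[    0     0   512   384 35030]
 [  426     0    24   105   343]
 [  252   133    15   111  1468]]
```

View pics/w1.png

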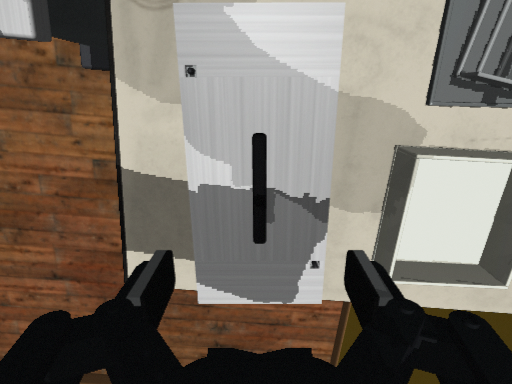

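```bash
python3 - <<'E'
from h import *
for p in((190,71),(314,265)):print(at_z("wrist",p,.056))
E
python3 -m inch '[[-0.001,0,0.03,0,0,0,0],[0,0,0.03,0,0,0,0],[0,0,0.03,0,0,0,0],[0,0,0.02,0,0,0,0],[0,0,0.016,0,0,0,0]]' 60
python3 -m inch '[[0,0,0,0,0,0,1],[0,0,0,0,0,0,1],[0,0,0,0,0,0,1],[0,0,0,0,0,0,1],[0,0,0,0,0,0,1]]' 60
python3 -m inch '[[0,0,0,0,0,0,1],[0,0,0,0,0,0,1],[0,0,0,0,0,0,1],[0,0,0,0,0,0,1],[0,0,0,0,0,0,1]]' 60
```

```text
[ 0.31849571 -0.18026551  0.056     ]
[ 0.45552827 -0.36608619  0.056     ]
clock: 4.5
position: [0.388, -0.2721, 0.0691]
tool_rot: [-3.141, -0.0, 1.658]
force: [1.1, 0.5, 0.1]
grip_width: 0.0854
finger_force: 0.0
clock: 5.0
position: [0.389, -0.2718, 0.0709]
tool_rot: [3.141, 0.001, 1.66]
force: [0.3, -0.4, -0.3]
grip_width: 0.0122
finger_force: 0.5
clock: 5.5
position: [0.389, -0.2717, 0.071]
tool_rot: [3.141, 0.001, 1.661]
force: [-2.5, -0.1, 11.7]
grip_width: 0.0109
finger_force: 58.9
```

```bash
python3 -m inch '[[0,0,-0.01,0,0,0,1],[0,0,-0.02,0,0,0,1],[0,0,-0.04,0,0,0,1],[0,0,-0.04,0,0,0,1],[0,0,-0.04,0,0,0,1]]'
python3 -m inch '[[0,0,-0.04,0,0,0.045,1],[0,0,-0.02,0,0,0.046,1],[0,0,0,0,0,0,1],[0,0,0,0,0,0,1],[0.02,0.013,0,0,0,0,1]]'
python3 -m inch '[[0.035,0.022,0,0,0,0,1],[0.035,0.022,0,0,0,0,1],[0.035,0.022,0,0,0,0,1],[0.035,0.022,0,0,0,0,1],[0.035,0.022,0,0,0,0,1]]'
python3 -m inch '[[0.035,0.022,0,0,0,0,1],[0.035,0.022,0,0,0,0,1],[0.035,0.022,0,0,0,0,1],[0.035,0.022,0,0,0,0,1],[0.035,0.022,0,0,0,0,1]]'
python3 -m inch '[[0.035,0.022,0,0,0,0,1],[0.025,0.017,0,0,0,0,1],[0,0,0,0,0,0,1],[0,0,0,0,0,0,1],[0,0,0,0,0,0,1]]'
python3 - <<'E'
from h import *
rows_to([.669,.171,.03]);save("top","t2");print(st()["qpos"])
for c in("top","side"):
  if c=="side":save("side","s2")
  print("mat",[(r["score"],at_z(c,r["xy"],0)[:2]) for r in landmark_of("mat",c)[:1]])
  print("cover",[(r["score"],at_z(c,r["xy"],st()["position"][2]-.024)[:2]) for r in landmark_of("cover",c)[:1]])
E
```

```text
clock: 6.0
position: [0.3884, -0.2709, 0.2224]
tool_rot: [-3.142, -0.001, 1.661]
force: [-0.0, -1.6, -4.0]
grip_width: 0.0109
finger_force: 59.3
clock: 6.5
position: [0.4, -0.2529, 0.279]
tool_rot: [-3.139, -0.0, 1.567]
force: [0.8, 1.1, -3.8]
grip_width: 0.0104
finger_force: 59.3
clock: 7.0
position: [0.5119, -0.075, 0.2787]
tool_rot: [-3.139, -0.001, 1.571]
force: [0.8, -0.7, -2.8]
grip_width: 0.011
finger_force: 59.3
clock: 7.5
position: [0.6222, 0.0997, 0.2782]
tool_rot: [-3.139, 0.0, 1.571]
force: [-0.0, -0.8, -3.0]
grip_width: 0.011
finger_force: 59.3
clock: 8.0
position: [0.6607, 0.1574, 0.2791]
tool_rot: [-3.14, 0.001, 1.57]
force: [0.2, -0.5, -3.1]
grip_width: 0.011
finger_force: 59.4
tool-shift [0.0139 0.0087 0.2491]
[ 0.02346542  0.62562237 -0.58092172  1.36030789  0.34481637  1.25753935
 -0.57789165]
mat []
cover []
mat [(0.91, array([0.67037856, 0.1844568 ]))]
cover [(0.97, array([0.67022903, 0.18025799]))]
```

View pics/t2.png

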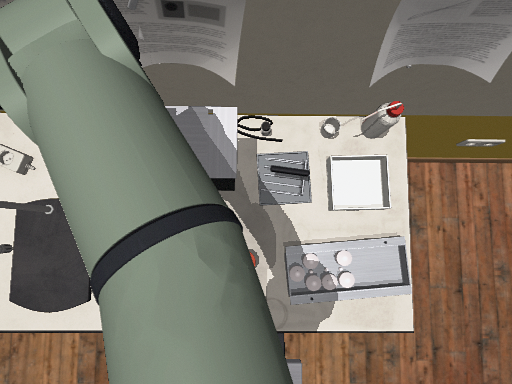

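```bash
python3 -m inch '[[0.007,0.004,0.02,0,0,0,1],[0.007,0.0045,0.04,0,0,0,1],[0,0,0.04,0,0,0,1],[0,0,0.04,0,0,0,1],[0,0,0.04,0,0,0,1]]'
python3 -m inch '[[0,0,0.03,0,0,0,1],[0,0,0.02,0,0,0,1],[0,0,0.01,0,0,0,1],[0,0,0.005,0,0,0,1],[0,0,0,0,0,0,1]]'
python3 -m inch '[[0,0,0.003,0,0,0,1],[0,0,0.002,0,0,0,1],[0,0,0.002,0,0,0,1],[0,0,0,0,0,0,1],[0,0,0,0,0,0,1]]'
```

```text
clock: 8.8
position: [0.6692, 0.1726, 0.0974]
tool_rot: [-3.141, -0.0, 1.57]
force: [0.2, 0.2, -3.9]
grip_width: 0.0107
finger_force: 59.4
clock: 9.3
position: [0.6697, 0.1725, 0.0351]
tool_rot: [-3.141, -0.0, 1.57]
force: [-0.1, -0.6, -2.9]
grip_width: 0.0107
finger_force: 59.3
clock: 9.8
position: [0.6698, 0.1723, 0.0285]
tool_rot: [3.141, -0.0, 1.57]
force: [-0.3, 0.1, -3.2]
grip_width: 0.0108
finger_force: 59.4
```

```bash
python3 -m inch '[[0,0,0.001,0,0,0,1],[0,0,0,0,0,0,1],[0,0,0,0,0,0,1],[0,0,0,0,0,0,0.3],[0,0,0,0,0,0,0]]'
python3 -m inch '[[0,0,0,0,0,0,0],[0,0,0,0,0,0,0],[0,0,0,0,0,0,0],[0,0,-0.02,0,0,0,0],[0,0,-0.04,0,0,0,0]]'
python3 -m inch '[[0,0,-0.05,0,0,0,0],[0,0,-0.05,0,0,0,0],[0,0,-0.05,0,0,0,0],[0,0,-0.03,0,0,0,0],[-0.03,-0.004,0,0,0,0,0]]'
python3 -m inch '[[-0.045,-0.007,0,0,0,0,0],[-0.045,-0.007,0,0,0,0,0],[-0.045,-0.007,0,0,0,0,0],[-0.045,-0.007,0,0,0,0,0],[-0.045,-0.007,0,0,0,0,0]]'
python3 -m inch '[[-0.035,-0.004,0,0,0,0,0],[0,0,0,0,0,0.138,0],[0,0,0,0,0,0,0],[0,0,0,0,0,0,0],[0,0,0,0,0,0,0]]'
python3 - <<'E'
from h import *
np.set_printoptions(suppress=True,precision=4)
cal=calibration("wrist");w=save("wrist","w3");s=st();print(s["qpos"],s["clock"])
for n,z in(("scoop_handle",.101),("scoop",.003),("drip_tray",0)):
    for r in landmark_of(n,"wrist")[:1]:print(n,r["score"],r["xy"],at_z("wrist",r["xy"],z,cal))
a=save("top","t3");b=save("side","s3")
for c in("top","side"):
    m=[r for r in outline_of("cover",c)[:1]]
    if m:
        cs=max(cv2.findContours(m[0]["region"].astype(np.uint8),0,1)[0],key=len)[:,0]
        print("cover",c,cv2.minAreaRect(np.array([at_z(c,p,.008)[:2]*1000 for p in cs],np.float32)))
E
```

```text
clock: 10.3
position: [0.67, 0.1724, 0.0276]
tool_rot: [3.141, -0.0, 1.57]
force: [0.2, -0.3, 0.7]
grip_width: 0.0393
finger_force: 0.0
clock: 10.8
position: [0.6683, 0.1719, 0.0866]
tool_rot: [-3.138, 0.001, 1.57]
force: [1.0, 0.1, 0.5]
grip_width: 0.0856
finger_force: 0.0
clock: 11.3
position: [0.6664, 0.1471, 0.274]
tool_rot: [3.134, -0.005, 1.575]
force: [1.3, 0.4, 0.5]
grip_width: 0.085
finger_force: 0.0
clock: 11.8
position: [0.6299, -0.0843, 0.269]
tool_rot: [3.14, 0.0, 1.57]
force: [1.9, -1.2, 0.1]
grip_width: 0.0854
finger_force: 0.0
clock: 12.3
position: [0.6266, -0.1164, 0.2679]
tool_rot: [3.141, -0.0, 1.436]
force: [0.2, 0.4, -0.7]
grip_width: 0.0858
finger_force: 0.0
[ 0.4408  0.5536 -0.5392  1.5033  0.2977  1.1668 -0.2852] 12.35
scoop_handle 0.9 [263.5, 172.7] [ 0.63  -0.12   0.101]
scoop 0.8 [261.2, 145.0] [ 0.6296 -0.1082  0.003 ]
drip_tray 0.81 [259.8, 149.7] [ 0.6268 -0.115   0.    ]
cover top ((670.6929321289062, 171.7602081298828), (147.60775756835938, 309.67333984375), 0.43567562103271484)
cover side ((667.8666381835938, 164.30393981933594), (146.72207641601562, 312.0429992675781), 0.04451991245150566)
```

View pics/w3.png

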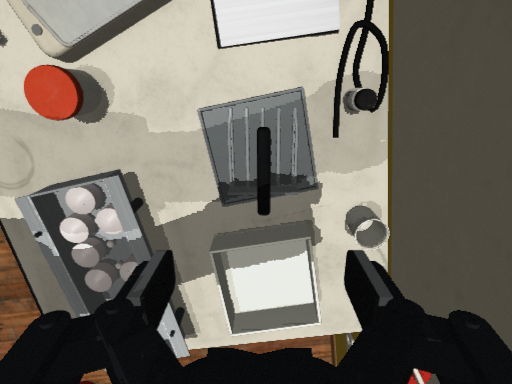

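```bash
python3 -m inch '[[-0.003,0.004,0.04,0,0,0,0],[0,0,0.05,0,0,0,0],[0,0,0.05,0,0,0,0],[0,0,0.03,0,0,0,0],[0,0,0.016,0,0,0,0]]' 120
python3 -m inch '[[0,0,0,0,0,0,1],[0,0,0,0,0,0,1],[0,0,0,0,0,0,1],[0,0,0,0,0,0,1],[0,0,0,0,0,0,1]]' 120
python3 -m inch '[[0,0,0,0,0,0,1],[0,0,0,0,0,0,1],[0,0,0,0,0,0,1],[0,0,0,0,0,0,1],[0,0,0,0,0,0,1]]' 120
python3 - <<'E'
from h import *
print(st()["position"],st()["tool_rot"])
a=save("top","t4")
cv2.imwrite("pics/t4c.png",cv2.resize(a[225:315,275:420],(798,495),interpolation=2)[:,:,::-1])
for n,z in(("trough",0),("bin",0),("piece_1",.024),("chip_1_c",.009)):
    for r in landmark_of(n,"top")[:9]:
        p=at_z("top",r["xy"],z)[:2]-[.388,-.272];t=np.radians(95.2);c,s=np.cos(t),np.sin(t)
        print(n,round(r["score"],2),np.round(r["xy"]),p+[.388,-.272],"trough mm",np.round([c*p[0]*1e3+s*p[1]*1e3,-s*p[0]*1e3+c*p[1]*1e3]))
E
```

```text
clock: 13.2
position: [0.6288, -0.121, 0.0785]
tool_rot: [-3.138, -0.0, 1.432]
force: [0.8, -0.1, 0.4]
grip_width: 0.0855
finger_force: 0.0
clock: 13.7
position: [0.6305, -0.1213, 0.0824]
tool_rot: [3.14, 0.0, 1.432]
force: [-4.8, -2.0, 33.7]
grip_width: 0.0129
finger_force: 71.0
clock: 14.2
position: [0.6306, -0.1214, 0.0826]
tool_rot: [3.14, 0.0, 1.432]
force: [-1.8, 0.1, 11.4]
grip_width: 0.0121
finger_force: 117.4
[ 0.63061537 -0.12135708  0.0826145 ] [3.13989499e+00 2.67167590e-04 1.43163152e+00]
trough 0.93 [346. 267.] [ 0.39093769 -0.28119986] trough mm [-9. -2.]
trough 0.25 [313. 283.] [ 0.34886684 -0.1927208 ] trough mm [82. 32.]
piece_1 0.68 [309. 264.] [ 0.40087736 -0.1772753 ] trough mm [ 93. -21.]
piece_1 0.61 [299. 274.] [ 0.37469017 -0.15096091] trough mm [122.   2.]
piece_1 0.49 [316. 282.] [ 0.35494317 -0.19635136] trough mm [78. 26.]
piece_1 0.45 [330. 280.] [ 0.36059423 -0.23045553] trough mm [44. 24.]
chip_1_c 0.63 [264. 134.] [ 0.74571473 -0.06154939] trough mm [ 177. -375.]
```

View pics/t4c.png

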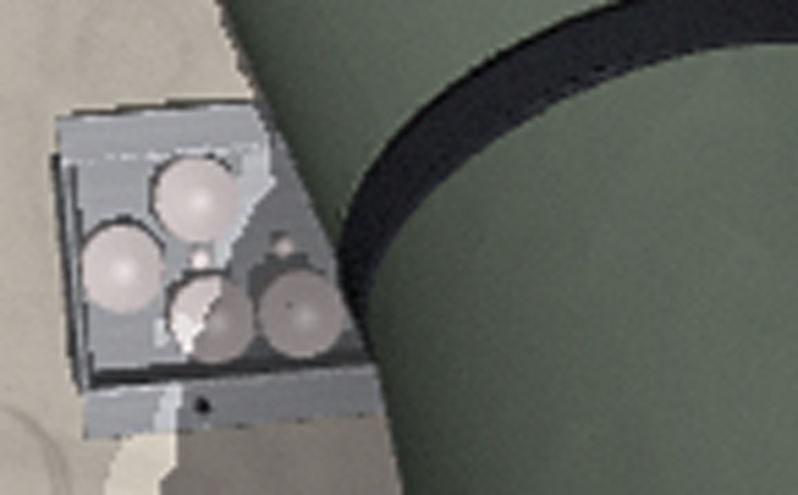

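```bash
python3 -m inch '[[0,0,-0.005,0,0,0,1],[0,0,-0.015,0,0,0,1],[0,0,-0.03,0,0,0,1],[0,0,-0.04,0,0,0,1],[0,0,-0.04,0,0,-0.05,1]]'
python3 -m inch '[[0,0,0,0,0,-0.09,1],[0,0,0,0,0,-0.09,1],[-0.022,-0.025,0,0,0,0,1],[-0.025,-0.029,0,0,0,0,1],[-0.025,-0.029,0,0,0,0,1]]'
python3 -m inch '[[-0.025,-0.029,0,0,0,0,1],[-0.025,-0.029,0,0,0,0,1],[-0.025,-0.029,0,0,0,0,1],[-0.025,-0.029,0,0,0,0,1],[-0.025,-0.029,0,0,0,0,1]]'
python3 -m inch '[[-0.02,-0.02,0,0,0,0,1],[-0.005,-0.007,0,0,0,0,1],[0,0,0,0,0,0,1],[0,0,0,0,0,0,1],[0,0,0,0,0,0,1]]'
python3 - <<'E'
from h import *
np.set_printoptions(suppress=True,precision=4)
s=st();print(s["position"],s["tool_rot"],s["qpos"]);rows_to([.397,-.366,.1])
save("wrist","w5");cal=calibration("wrist")
for n,z in(("scoop_handle",s["position"][2]+.019),("trough",0),("bin",0),("piece_1",.024),("chip_1_c",.009)):
    for r in landmark_of(n,"wrist")[:7]: print(n,round(r["score"],2),np.round(r["xy"]),at_z("wrist",r["xy"],z,cal)[:2])
save("side","s5");
for c in ("side","top"):
  if c=="top":save("top","t5")
  for r in landmark_of("trough",c)[:1]:print(c,at_z(c,r["xy"],0))
  for r in landmark_of("scoop",c)[:1]:print("scoop",c,at_z(c,r["xy"],s["position"][2]-.079))
E
```

```text
clock: 14.95
position: [0.6297, -0.121, 0.2138]
tool_rot: [-3.142, -0.0, 1.482]
force: [1.8, -0.0, -1.8]
grip_width: 0.0119
finger_force: 117.1
clock: 15.45
position: [0.5529, -0.201, 0.2123]
tool_rot: [3.141, 0.0, 1.662]
force: [1.2, -0.9, -2.5]
grip_width: 0.0121
finger_force: 117.5
clock: 15.95
position: [0.4197, -0.339, 0.2125]
tool_rot: [3.141, 0.001, 1.662]
force: [-0.6, -1.2, -1.0]
grip_width: 0.0121
finger_force: 117.5
clock: 16.45
position: [0.3972, -0.3644, 0.2116]
tool_rot: [3.141, -0.0, 1.664]
force: [-0.2, -0.2, -1.5]
grip_width: 0.0117
finger_force: 117.5
[ 0.3972 -0.3644  0.2116] [ 3.141  -0.0001  1.6636] [ 1.062   0.459  -0.5777  1.8271  0.3029  0.9439  0.4447]
tool-shift [-0.0016 -0.0005  0.1116]
scoop_handle 0.87 [261. 269.] [ 0.3971 -0.3627]
trough 0.59 [263.  81.] [ 0.3925 -0.2746]
bin 0.88 [450. 129.] [ 0.6138 -0.3073]
piece_1 0.96 [234.  29.] [ 0.359  -0.2297]
piece_1 0.7 [231.  74.] [ 0.3582 -0.2716]
piece_1 0.62 [288.  72.] [ 0.4167 -0.2637]
chip_1_c 0.56 [255.  68.] [ 0.3827 -0.2621]
side [ 0.3839 -0.2777  0.    ]
scoop side [ 0.3926 -0.3507  0.1326]
top [ 0.3901 -0.2719  0.    ]
scoop top [ 0.3877 -0.3507  0.1326]
```

View pics/w5.png

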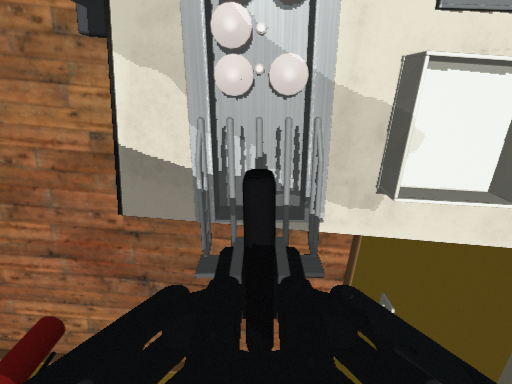

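```bash
python3 - <<'E'
from h import *
w=cv2.imread("pics/w5.png").astype(int).mean(2);c=calibration("wrist");s=st()
T=R.from_euler("xyz",s["tool_rot"])
for r in(4,15,100,110):
    g=np.abs(np.diff(w[r-2:r+3].mean(0)));pk=[i for i in range(170,350) if g[i]>14 and g[i]==g[max(0,i-3):i+4].max()]
    print(r,[(i,round(1000*T.inv().apply(at_z("wrist",(i+.5,r),.046)-s["position"])[1],1)) for i in pk])
E
```

```text
4 [(179, np.float64(-72.1)), (203, np.float64(-50.7)), (212, np.float64(-42.6)), (218, np.float64(-37.3)), (240, np.float64(-17.6)), (248, np.float64(-10.5)), (275, np.float64(13.6)), (300, np.float64(36.0)), (308, np.float64(43.1)), (315, np.float64(49.4)), (340, np.float64(71.7))]
15 [(180, np.float64(-72.0)), (204, np.float64(-50.3)), (211, np.float64(-44.0)), (248, np.float64(-10.6)), (308, np.float64(43.6)), (315, np.float64(49.9)), (339, np.float64(71.5))]
100 [(186, np.float64(-72.4)), (208, np.float64(-50.8)), (215, np.float64(-43.9)), (235, np.float64(-24.2)), (242, np.float64(-17.3)), (286, np.float64(25.9)), (304, np.float64(43.6)), (310, np.float64(49.5)), (333, np.float64(72.1))]
110 [(187, np.float64(-72.2)), (209, np.float64(-50.3)), (215, np.float64(-44.3)), (303, np.float64(43.1)), (309, np.float64(49.0)), (332, np.float64(71.8))]
```

```bash
python3 -m inch '[[-0.002,-0.0005,0.03,0,0,0,1],[0,0,0.04,0,0,0,1],[0,0,0.03,0,0,0,1],[0,0,0.015,0,0,0,1],[0,0,0.008,0,0,0,1]]'
python3 -m inch '[[0,0,0.002,0,0,0,1],[0,0,0.001,0,0,0,1],[0,0,0.001,0,0,0,1],[0,0,0,0,0,0,1],[0,0,0,0,0,0,1]]'
python3 -m inch '[[0,0,0.001,0,0,0,1],[0,0,0,0,0,0,1],[0,0,0,0,0,0,1],[0,0,0,0,0,0,1]]'
```

```text
clock: 17.55
position: [0.3958, -0.3672, 0.0874]
tool_rot: [-3.141, -0.001, 1.662]
force: [0.9, -0.2, -2.8]
grip_width: 0.0118
finger_force: 117.4
clock: 18.05
position: [0.3961, -0.3677, 0.0848]
tool_rot: [3.141, 0.001, 1.662]
force: [-0.2, -0.1, -2.1]
grip_width: 0.0115
finger_force: 117.4
clock: 18.45
position: [0.3961, -0.3677, 0.0836]
tool_rot: [3.141, 0.0, 1.662]
force: [-0.3, -0.2, 5.6]
grip_width: 0.0119
finger_force: 118.6
```

```bash
for i in 1 2 3 4; do python3 -m inch '[[0.005,0,0,0,0,0,1],[0.005,0,0,0,0,0,1],[0.005,0,0,0,0,0,1],[0.005,0,0,0,0,0,1],[0.005,0,0,0,0,0,1]]' | egrep 'position|force|rot' | grep -v finger; done
```

```text
position: [0.3939, -0.3427, 0.0836]
tool_rot: [3.141, 0.001, 1.662]
force: [0.5, -0.7, 5.8]
position: [0.3918, -0.3177, 0.0836]
tool_rot: [3.141, 0.001, 1.662]
force: [-0.1, -0.5, 5.2]
position: [0.3894, -0.2928, 0.0836]
tool_rot: [3.141, 0.001, 1.662]
force: [-0.6, -1.3, 4.9]
position: [0.3871, -0.2679, 0.0836]
tool_rot: [3.141, 0.001, 1.662]
force: [0.5, 0.4, 6.4]
```

```bash
for i in 1 2; do python3 -m inch '[[0.004,0,0,0,0,0,1],[0.004,0,0,0,0,0,1],[0.004,0,0,0,0,0,1],[0.004,0,0,0,0,0,1],[0.004,0,0,0,0,0,1]]' | egrep 'position|force' | grep -v finger; done
python3 -c "
from h import *
a=save('top','t6');w=save('wrist','w6');b=save('side','s6')
cv2.imwrite('pics/m6.png',np.hstack([cv2.resize(a[225:315,275:420],(400,300)),cv2.resize(w,(400,300))])[:,:,::-1])"
```

```text
position: [0.3853, -0.2479, 0.0836]
force: [0.3, -1.5, 5.6]
position: [0.3836, -0.228, 0.0836]
force: [1.9, -0.8, 6.9]
```

View pics/m6.png

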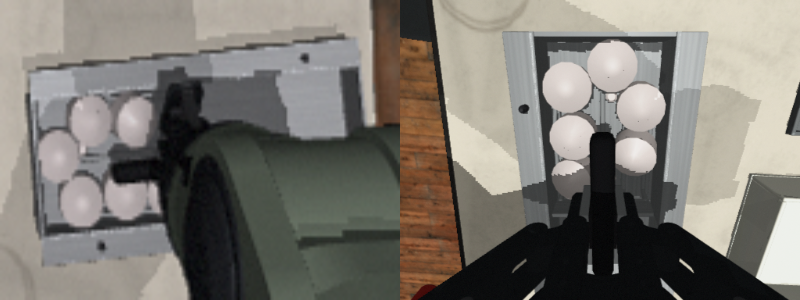

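```bash
for i in 1 2; do python3 -m inch '[[0.004,0,0,0,0,0,1],[0.004,0,0,0,0,0,1],[0.004,0,0,0,0,0,1],[0.003,0,0,0,0,0,1],[0.003,0,0,0,0,0,1]]' | egrep 'position|force' | grep -v finger; done
```

```text
position: [0.3821, -0.2102, 0.0836]
force: [1.2, -1.9, 5.3]
position: [0.3819, -0.1952, 0.0848]
force: [2.2, -28.6, 35.9]
```

```bash
python3 -m inch '[[0,0,-0.001,0,0,0,1],[0,0,0,0,0,0,1]]' | egrep 'position|rot|force' 
python3 -c "
from h import *
w=save('wrist','w7');b=save('side','s7')
cv2.imwrite('pics/m7.png',np.hstack([cv2.resize(b[220:384,130:300],(400,386)),cv2.resize(w[:,128:400],(400,386))])[:,:,::-1])"
```

```text
position: [0.3815, -0.1947, 0.0855]
tool_rot: [3.138, 0.004, 1.661]
force: [2.3, -18.8, 17.5]
finger_force: 122.5
```

View pics/m7.png

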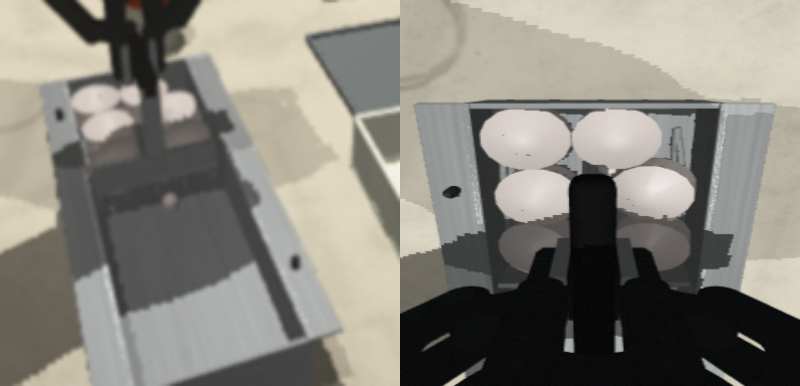

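```bash
python3 -m inch '[[-0.004,0,-0.002,0,0.03,0,1],[-0.004,0,-0.002,0,0.05,0,1],[-0.004,0,-0.002,0,0.05,0,1],[-0.004,0,-0.002,0,0.05,0,1],[-0.004,0,-0.0025,0,0.05,0,1]]' | egrep 'position|rot|force'
python3 -m inch '[[0,0,-0.002,0,0.03,0,1],[0,0,0,0,0,0,1],[0,0,0,0,0,0,1]]' | egrep 'position|rot|force'
python3 -c "
from h import *
w=save('wrist','w8');b=save('side','s8');
cv2.imwrite('pics/m8.png',np.hstack([cv2.resize(b[220:384,130:300],(400,386)),cv2.resize(w[:,128:400],(400,386))])[:,:,::-1])"
```

```text
position: [0.3815, -0.2129, 0.093]
tool_rot: [-3.142, -0.233, 1.662]
force: [-0.0, 0.4, -7.1]
finger_force: 119.2
position: [0.3817, -0.2129, 0.0948]
tool_rot: [-3.141, -0.259, 1.662]
force: [0.3, 0.5, -6.2]
finger_force: 119.2
```

View pics/m8.png

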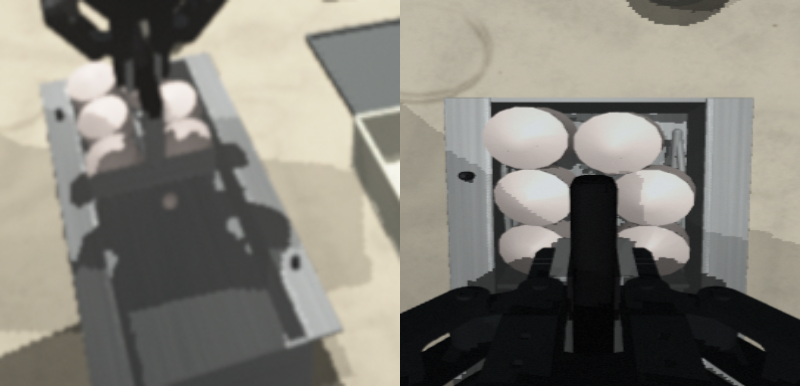

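```bash
for i in 1 2; do python3 -m inch '[[0.001,0,-0.0077,0,0.01,0,1],[0.001,0,-0.0077,0,0.01,0,1],[0.001,0,-0.0077,0,0.01,0,1],[0.001,0,-0.0077,0,0.01,0,1],[0.001,0,-0.0077,0,0.01,0,1]]' | egrep 'position|rot|force'; done
python3 -m inch '[[0,0,0,0,0,0,1],[0,0,0,0,0,0,1],[0,0,0,0,0,0,1]]' | egrep 'position|rot|force'
python3 -c "
from h import *
w=save('wrist','w9');b=save('side','s9');print(st()['qpos'])
cv2.imwrite('pics/m9.png',np.hstack([cv2.resize(b[180:384,130:300],(400,480)),cv2.resize(w[:,128:400],(400,480))])[:,:,::-1])
for r in landmark_of('bin','side')[:1]:print('bin',r['score'],at_z('side',r['xy'],0))
"
```

```text
position: [0.3824, -0.2195, 0.1342]
tool_rot: [3.141, -0.311, 1.662]
force: [-0.0, 1.0, -6.2]
finger_force: 119.2
position: [0.3831, -0.2271, 0.172]
tool_rot: [-3.142, -0.361, 1.662]
force: [-0.1, -0.5, -6.2]
finger_force: 119.2
position: [0.3829, -0.2267, 0.1712]
tool_rot: [-3.141, -0.36, 1.662]
force: [-0.5, 0.4, -6.0]
finger_force: 119.3
[ 1.16331277  0.5688084  -0.76726848  1.91971238  0.09030837  0.98541264
  0.47767085]
bin 0.73 [ 0.61252118 -0.30742879  0.        ]
```

View pics/m9.png

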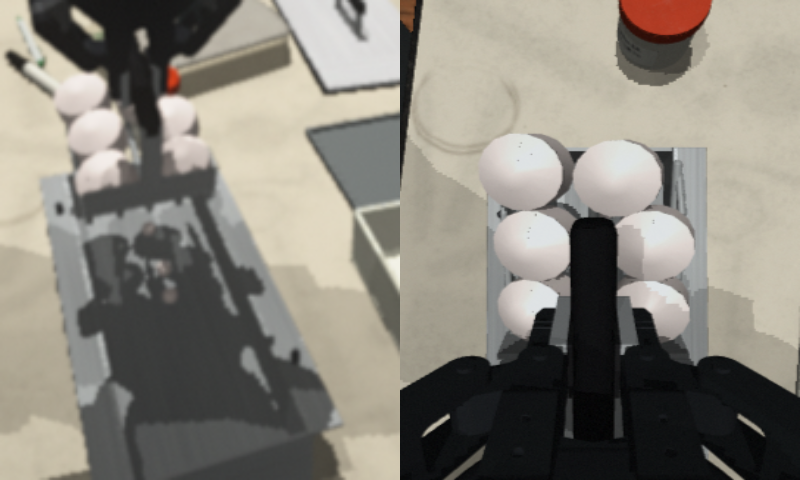

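```bash
python3 -m inch '[[-0.004,0.0044,-0.002,0,0,0,1],[-0.0078,0.0088,-0.0038,0,0,0,1],[-0.0117,0.0132,-0.0057,0,0,0,1],[-0.0136,0.0154,-0.0066,0,0,0,1],[-0.0156,0.0176,-0.0076,0,0,0,1]]' | egrep 'position|rot|force'
for i in 1 ; do python3 -m inch '[[-0.0156,0.0176,-0.0076,0,0,0,1],[-0.0156,0.0176,-0.0076,0,0,0,1],[-0.0156,0.0176,-0.0076,0,0,0,1],[-0.0156,0.0176,-0.0076,0,0,0,1],[-0.0156,0.0176,-0.0076,0,0,0,1]]' | egrep 'position|rot|force'; done
python3 -m inch '[[-0.0156,0.0176,-0.0076,0,0,0,1],[-0.0136,0.0154,-0.0066,0,0,0,1],[-0.0136,0.0154,-0.0066,0,0,0,1],[-0.0097,0.011,-0.0047,0,0,0,1],[-0.0078,0.0088,-0.0038,0,0,0,1]]' | egrep 'position|rot|force'
python3 -m inch '[[-0.004,0.0044,-0.002,0,0,0,1],[0,0,0,0,0,0,1],[0,0,0,0,0,0,1]]' | egrep 'position|rot|force'
python3 -c "
from h import *
w=save('wrist','w10');b=save('side','s10');cal=calibration('wrist');print(st()['qpos'])
for c in('side','wrist'):
  for r in landmark_of('bin',c)[:1]:print('bin',r['score'],r['xy'],at_z(c,r['xy'],0))
cv2.imwrite('pics/m10.png',np.hstack([cv2.resize(b[150:384,130:430],(400,312)),cv2.resize(w,(400,312))])[:,:,::-1])
"
```

```text
position: [0.4482, -0.2804, 0.1769]
tool_rot: [-3.141, -0.36, 1.661]
force: [0.4, 0.3, -5.9]
finger_force: 119.3
position: [0.5438, -0.3585, 0.1846]
tool_rot: [-3.141, -0.36, 1.661]
force: [0.0, -0.2, -5.1]
finger_force: 119.3
position: [0.6177, -0.4185, 0.1903]
tool_rot: [-3.141, -0.36, 1.661]
force: [0.2, 0.1, -6.1]
finger_force: 119.2
position: [0.6215, -0.4217, 0.1913]
tool_rot: [-3.141, -0.36, 1.662]
force: [-0.0, 0.1, -6.4]
finger_force: 119.3
[ 0.88101038  0.99505119 -0.62754209  0.92854941  0.20902705  1.52294388
  0.51252867]
bin 0.68 [383.5, 271.4] [ 0.76605796 -0.23636815  0.        ]
bin 0.9 [261.9, 124.0] [ 0.61306245 -0.30531539  0.        ]
```

View pics/m10.png

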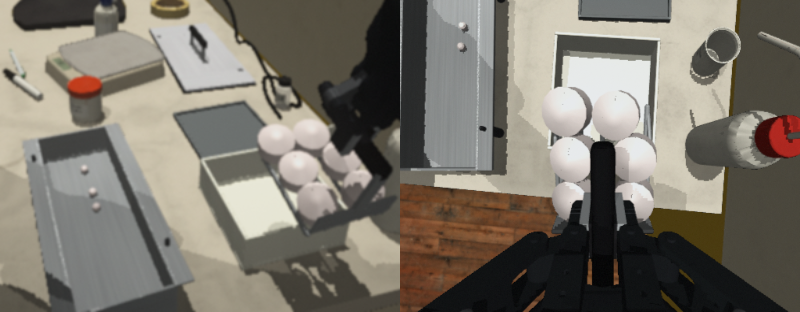

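```bash
python3 -m inch '[[-0.003,0,0.009,0,0,0,1],[-0.006,0,0.016,0,0,0,1],[-0.006,0,0.016,0,0,0,1],[-0.004,0,0.0095,0,0,0,1],[0,0,0,0,0,0,1]]' | egrep 'position|rot|force'
for i in 1 2 3 4; do python3 -m inch '[[0.004,0,-0.003,0,-0.05,0,1],[0.004,0,-0.003,0,-0.05,0,1],[0.004,0,-0.003,0,-0.05,0,1],[0.004,0,-0.003,0,-0.05,0,1],[0.004,0,-0.003,0,-0.05,0,1]]' | egrep 'position|rot|force'; done
python3 -m inch '[[0.004,0,-0.003,0,-0.05,0,1],[0.004,0,-0.003,0,-0.05,0,1],[0.004,0,-0.003,0,-0.05,0,1],[0,0,0,0,0,0,1],[0,0,0,0,0,0,1]]' | egrep 'position|rot|force'
python3 -c "
from h import *
w=save('wrist','w11');b=save('side','s11');print(st()['qpos'])
cv2.imwrite('pics/m11.png',np.hstack([cv2.resize(b[150:384,130:430],(400,312)),cv2.resize(w,(400,312))])[:,:,::-1])
"
```

```text
position: [0.6209, -0.4216, 0.1349]
tool_rot: [-3.139, -0.362, 1.661]
force: [0.5, -0.1, -5.3]
finger_force: 119.3
position: [0.6206, -0.4065, 0.1581]
tool_rot: [3.141, -0.108, 1.662]
force: [0.4, 0.1, -6.8]
finger_force: 119.2
position: [0.6189, -0.3865, 0.1734]
tool_rot: [3.14, 0.142, 1.661]
force: [0.4, -0.3, -4.3]
finger_force: 119.4
position: [0.6171, -0.3635, 0.1835]
tool_rot: [3.139, 0.392, 1.661]
force: [0.6, -1.2, -1.9]
finger_force: 119.9
position: [0.615, -0.3388, 0.1872]
tool_rot: [3.139, 0.642, 1.66]
force: [0.4, -0.1, -1.9]
finger_force: 119.9
position: [0.6134, -0.3243, 0.1858]
tool_rot: [3.14, 0.789, 1.661]
force: [0.0, -0.8, -1.7]
finger_force: 119.9
[ 0.16235201  0.66243178 -0.15054033  1.77483615  1.14971562  0.99481049
 -0.67578054]
```

View pics/m11.png

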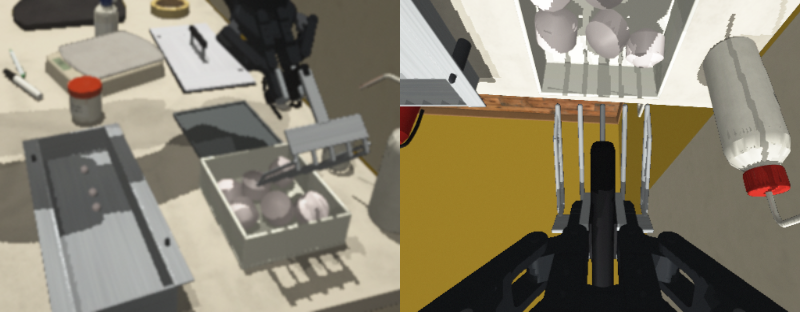

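```bash
python3 -m inch '[[-0.01,0,-0.01,0,0,0,1],[-0.02,0,-0.02,0,0,0,1],[-0.02,0,-0.02,0,0,0,1],[-0.007,0,-0.007,0,0.05,0,1],[0,0,0,0,0.11,0,1]]' | egrep 'position|rot|force'
python3 -m inch '[[0,0,0,0,0.11,0,1],[0,0,0,0,0.11,0,1],[0,0,0,0,0.11,0,1],[0,0,0,0,0.11,0,1],[0,0,0,0,0.11,0,1]]' | egrep 'position|rot|force'
python3 -m inch '[[0,0,0,0,0.079,0,1],[0,0,0,0,0,0.115,1],[0,0,0,0,0,0.115,1],[0,0,0,0,0,0,1],[0,0,0,0,0,0,1]]' | egrep 'position|rot|force'
python3 -c "
from h import *
rows_to([.6306,-.1214,.0826]);print(st()['qpos'])
save('side','s12');
print([(round(r['score'],2),r['xy']) for r in landmark_of('piece_1','side')],[(round(r['score'],2),r['rect']) for r in outline_of('bin','side')])
"
```

```text
position: [0.6138, -0.3227, 0.2684]
tool_rot: [3.139, 0.628, 1.663]
force: [0.0, -0.4, -2.2]
finger_force: 119.9
position: [0.613, -0.325, 0.2686]
tool_rot: [3.138, 0.076, 1.662]
force: [-0.3, 0.1, -2.7]
finger_force: 119.9
position: [0.6129, -0.3245, 0.267]
tool_rot: [3.14, 0.001, 1.435]
force: [0.4, -0.1, -2.3]
finger_force: 119.9
tool-shift [ 0.2039 -0.0101  0.1842]
[ 0.63747184  0.62977259 -0.4017257   1.34161323  0.24897405  1.21771973
  0.08411556]
[(0.76, [363.3, 303.9]), (0.76, [336.0, 301.7]), (0.74, [309.8, 309.4]), (0.69, [303.8, 293.4]), (0.65, [322.8, 285.2]), (0.54, [342.2, 275.4])] [(0.96, [280.0, 256.8, 396.0, 349.2])]
```

```bash
python3 -m inch '[[0.02,-0.001,0,0,0,0,1],[0.04,-0.002,0,0,0,0,1],[0.04,-0.002,0,0,0,0,1],[0.04,-0.002,0,0,0,0,1],[0.04,-0.002,0,0,0,0,1]]' | egrep 'position|rot|force'
python3 -m inch '[[0.024,-0.001,0,0,0,0,1],[0,0,0.03,0,0,0,1],[0,0,0.05,0,0,0,1],[0,0,0.04,0,0,0,1],[0,0,0.03,0,0,0,1]]' | egrep 'position|rot|force'
python3 -m inch '[[0,0,0.02,0,0,0,1],[0,0,0.008,0,0,0,1],[0,0,0,0,0,0,1],[0,0,0,0,0,0,1]]' | egrep 'position|rot|force'
python3 -c "
from h import *
rows_to([.6306,-.1214,.0826])
w=save('wrist','w13');b=save('side','s13');a=save('top','t13')
cv2.imwrite('pics/m13.png',np.hstack([cv2.resize(b[170:300,230:400],(400,306)),cv2.resize(w,(400,306))])[:,:,::-1])
"
```

```text
position: [0.6288, -0.1424, 0.266]
tool_rot: [3.141, 0.001, 1.434]
force: [0.8, -0.2, -1.8]
finger_force: 119.9
position: [0.6303, -0.12, 0.1134]
tool_rot: [-3.14, 0.001, 1.434]
force: [-0.2, 0.0, -1.5]
finger_force: 119.8
position: [0.6318, -0.1208, 0.0889]
tool_rot: [3.14, 0.001, 1.432]
force: [-0.1, -0.4, -1.2]
finger_force: 119.9
tool-shift [-0.0008 -0.0012  0.0063]
```

View pics/m13.png

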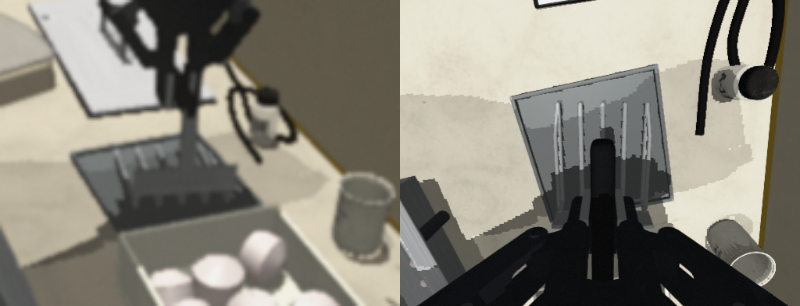

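```bash
python3 -m inch '[[-0.001,-0.001,0.002,0,0,0,1],[0,0,0.002,0,0,0,1],[0,0,0.001,0,0,0,1],[0,0,0.001,0,0,0,1],[0,0,0,0,0,0,1]]' | egrep 'position|rot|force'
python3 -m inch '[[0,0,0.0005,0,0,0,1],[0,0,0,0,0,0,1]]' | egrep 'position|rot|force'
```

```text
position: [0.631, -0.1229, 0.0831]
tool_rot: [3.139, 0.002, 1.431]
force: [-2.5, -4.6, 16.4]
finger_force: 123.2
position: [0.6311, -0.123, 0.0828]
tool_rot: [3.139, 0.002, 1.431]
force: [-1.7, -4.0, 15.4]
finger_force: 123.5
```

```bash
python3 -m inch '[[0,0,-0.001,0,0,0,1],[0,0,0,0,0,0,0.8],[0,0,0,0,0,0,0.5],[0,0,0,0,0,0,0],[0,0,0,0,0,0,0]]' 20 | egrep 'position|rot|force'
python3 -m inch '[[0,0,0,0,0,0,0],[0,0,0,0,0,0,0],[0,0,-0.02,0,0,0,0],[0,0,-0.04,0,0,0,0],[0,0,-0.05,0,0,0,0]]' | egrep 'position|rot|force'
python3 -m inch '[[0,0,-0.05,0,0,0,0],[0,0,-0.02,0,0,0,0],[0,0,0,0,0,-0.138,0],[0,0,0,0,0,0,0],[0,0,0,0,0,0,0]]' | egrep 'position|rot|force'
python3 -c "
from h import *
rows_to([.67,.1724,.25])
w=save('wrist','w14');cal=calibration('wrist')
for n,z in(('scoop_handle',.101),('scoop',.003),('drip_tray',0)):
    for r in landmark_of(n,'wrist')[:1]:print(n,r['score'],r['xy'],at_z('wrist',r['xy'],z,cal))
"
```

```text
position: [0.63, -0.1218, 0.0821]
tool_rot: [-3.141, 0.001, 1.432]
force: [0.7, -0.5, 0.9]
finger_force: 0.0
position: [0.6291, -0.1216, 0.1921]
tool_rot: [-3.139, 0.001, 1.432]
force: [0.6, -0.3, 0.3]
finger_force: 0.0
position: [0.6298, -0.1218, 0.2617]
tool_rot: [-3.141, 0.001, 1.566]
force: [-0.0, 0.0, 0.4]
finger_force: 0.0
tool-shift [0.2944 0.0388 0.0115]
scoop_handle 0.59 [258.7, 173.5] [ 0.62819735 -0.12401695  0.101     ]
scoop 0.89 [262.5, 150.3] [ 0.63298463 -0.11945868  0.003     ]
drip_tray 0.62 [259.7, 149.6] [ 0.62920055 -0.11909165  0.        ]
```

View pics/w14.png

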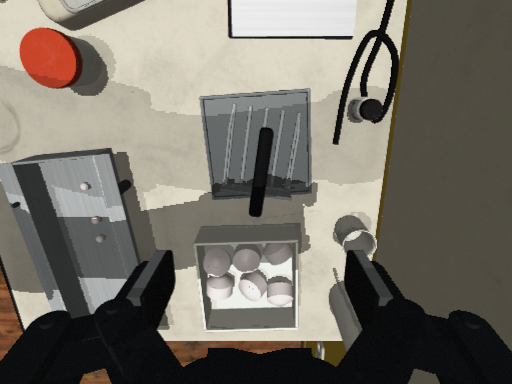

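I've now viewed 16 pictures, two over the limit of 14, so I'll work only from numbers from here on. The last view shows the scoop upright on its tray, six pieces in the bin and three chips in the trough.

```bash
python3 -m inch '[[0.025,0.003,0,0,0,0,0],[0.045,0.006,0,0,0,0,0],[0.045,0.006,0,0,0,0,0],[0.045,0.006,0,0,0,0,0],[0.045,0.006,0,0,0,0,0]]' | egrep 'position|rot'
python3 -m inch '[[0.045,0.006,0,0,0,0,0],[0.044,0.006,0,0,0,0,0],[0,0,0,0,0,0,0],[0,0,0,0,0,0,0],[0,0,0,0,0,0,0]]' | egrep 'position|rot'
python3 -c "
from h import *
rows_to([.67,.1724,.0276])
w=save('wrist','w15');cal=calibration('wrist')
for n,z in(('cover_handle',.046),('cover',.003)):
    for r in landmark_of(n,'wrist')[:1]:print(n,r['score'],r['xy'],at_z('wrist',r['xy'],z,cal))
"
```

```text
position: [0.6573, 0.0851, 0.2618]
tool_rot: [-3.141, 0.001, 1.568]
position: [0.6695, 0.1712, 0.2617]
tool_rot: [-3.141, 0.002, 1.568]
tool-shift [0.0016 0.0006 0.2341]
cover_handle 0.97 [258.3, 160.0] [0.66753307 0.16972864 0.046     ]
cover 0.72 [263.2, 147.2] [0.67399447 0.17708886 0.003     ]
```

```bash
python3 -m inch '[[0.0015,0.0005,0.03,0,0,0,0],[0,0,0.05,0,0,0,0],[0,0,0.05,0,0,0,0],[0,0,0.05,0,0,0,0],[0,0,0.03,0,0,0,0]]' 60| egrep 'position|rot|force'
python3 -m inch '[[0,0,0.014,0,0,0,0],[0,0,0.009,0,0,0,0],[0,0,0,0,0,0,0],[0,0,0,0,0,0,1],[0,0,0,0,0,0,1]]' 60| egrep 'position|rot|force'
python3 -m inch '[[0,0,0,0,0,0,1],[0,0,0,0,0,0,1],[0,0,0,0,0,0,1],[0,0,0,0,0,0,1],[0,0,0,0,0,0,1]]' 60| egrep 'position|rot|force|grip'
python3 -m inch '[[0,0,0,0,0,0,1],[0,0,0,0,0,0,1],[0,0,0,0,0,0,1]]' 60| egrep 'position|rot|force|grip'
```

```text
position: [0.6685, 0.172, 0.0483]
tool_rot: [-3.138, 0.002, 1.569]
force: [-0.1, -0.0, 0.2]
finger_force: 0.0
position: [0.6708, 0.1737, 0.0306]
tool_rot: [3.139, 0.0, 1.57]
force: [0.1, -0.0, 0.5]
finger_force: 0.0
position: [0.6701, 0.1736, 0.0294]
tool_rot: [3.141, 0.001, 1.57]
force: [-1.9, -1.3, 5.7]
grip_width: 0.0111
finger_force: 59.5
position: [0.6701, 0.1736, 0.0294]
tool_rot: [3.141, 0.001, 1.57]
force: [-2.0, -0.5, 5.3]
grip_width: 0.0107
finger_force: 59.5
```

```bash
python3 -m inch '[[0,0,-0.01,0,0,0,1],[0,0,-0.03,0,0,0,1],[0,0,-0.04,0,0,0,1],[0,0,-0.05,0,0,0,1],[0,0,-0.05,0,0,0,1]]' | egrep 'position|rot|force'
python3 -m inch '[[0,0,-0.04,0,0,0,1],[0,0,-0.02,0,0,0,1],[0,0,0,0,0,0,1],[-0.02,-0.012,0,0,0,0,1],[-0.035,-0.022,0,0,0,0,1]]' | egrep 'position|rot|force'
for i in 1 2; do python3 -m inch '[[-0.035,-0.022,0,0,0,0,1],[-0.035,-0.022,0,0,0,0,1],[-0.035,-0.022,0,0,0,0,1],[-0.035,-0.022,0,0,0,0,1],[-0.035,-0.022,0,0,0,0,1]]' | egrep 'position|rot|force'; done
python3 -m inch '[[-0.02,-0.012,0,0,0,0,1],[0,0,0,0,0,-0.045,1],[0,0,0,0,0,-0.046,1],[0,0,0,0,0,0,1],[0,0,0,0,0,0,1]]' | egrep 'position|rot|force'
python3 -c "
from h import *
rows_to([.3887,-.2705,.0725])
"
```

```text
position: [0.6693, 0.1736, 0.211]
tool_rot: [-3.141, 0.001, 1.57]
force: [2.3, 0.1, -2.5]
finger_force: 58.9
position: [0.6349, 0.1204, 0.2672]
tool_rot: [-3.14, -0.0, 1.573]
force: [1.3, -1.2, -4.4]
finger_force: 59.0
position: [0.5238, -0.0575, 0.268]
tool_rot: [-3.14, 0.001, 1.57]
force: [0.5, -0.4, -3.9]
finger_force: 59.1
position: [0.4137, -0.232, 0.2685]
tool_rot: [-3.14, 0.0, 1.57]
force: [0.4, 0.3, -3.3]
finger_force: 59.1
position: [0.4031, -0.2507, 0.2688]
tool_rot: [-3.141, 0.0, 1.659]
force: [-0.4, 0.6, -3.9]
finger_force: 59.1
tool-shift [-0.0184 -0.0159  0.1963]
```

```bash
python3 -m inch '[[-0.0092,-0.008,0.01,0,0,-0.002,1],[-0.0092,-0.008,0.03,0,0,0,1],[0,0,0.04,0,0,0,1],[0,0,0.04,0,0,0,1],[0,0,0.03,0,0,0,1]]' | egrep 'position|rot|force'
python3 -m inch '[[0,0,0.018,0,0,0,1],[0,0,0,0,0,0,1],[0,0,0,0,0,0,1],[0,0,0,0,0,0,1]]' | egrep 'position|rot|force'
python3 - <<'E'
from h import *
rows_to([.3887,-.2705,.0725])
w=save("wrist","w16");b=save("side","s16")
for c,im in(("wrist",w),("side",b)):
  for r in landmark_of("cover",c)[:1]:print(c,"cover",round(r["score"],2),at_z(c,r["xy"],st()["position"][2]-.0265))
  for r in landmark_of("trough",c)[:1]:print(c,"trough",round(r["score"],2),at_z(c,r["xy"],0))
# holes: pixel brightness around predicted hole centres (cover frame ±(100,61))
s=st();T=R.from_euler("xyz",s["tool_rot"])
E
```

```text
position: [0.3877, -0.2708, 0.1167]
tool_rot: [-3.14, -0.0, 1.662]
force: [0.7, -0.7, -2.7]
finger_force: 59.1
position: [0.3895, -0.2713, 0.1023]
tool_rot: [3.141, 0.002, 1.662]
force: [1.1, -0.4, -3.7]
finger_force: 59.1
tool-shift [ 0.001  -0.0008  0.0298]
wrist cover 0.56 [ 0.39008008 -0.27100404  0.07572105]
side cover 0.65 [ 0.38649961 -0.26338014  0.07544671]
side trough 0.62 [ 4.08919154e-01 -1.10805153e-01  5.55111512e-17]
```

```bash
python3 -m inch '[[0.001,-0.0008,0.006,0,0,0,1],[0,0,0.006,0,0,0,1],[0,0,0.004,0,0,0,1],[0,0,0,0,0,0,1],[0,0,0,0,0,0,1]]' | egrep 'position|rot|force'
python3 -m inch '[[0,0,0.003,0,0,0,1],[0,0,0.003,0,0,0,1],[0,0,0.002,0,0,0,1],[0,0,0,0,0,0,1]]' | egrep 'position|rot|force'
```

```text
position: [0.3883, -0.2698, 0.0852]
tool_rot: [-3.141, 0.001, 1.663]
force: [-0.2, -0.2, -3.0]
finger_force: 59.0
position: [0.3882, -0.2699, 0.0771]
tool_rot: [-3.141, 0.001, 1.663]
force: [0.2, 0.3, -3.7]
finger_force: 59.1
```

```bash
python3 -m inch '[[0,0,0.002,0,0,0,1],[0,0,0.0015,0,0,0,1],[0,0,0.001,0,0,0,1],[0,0,0,0,0,0,1]]' | egrep 'position|rot|force'
python3 -m inch '[[0,0,0.001,0,0,0,1],[0,0,0,0,0,0,1],[0,0,0,0,0,0,1]]' | egrep 'position|rot|force'
```

```text
position: [0.3883, -0.27, 0.0727]
tool_rot: [-3.141, 0.001, 1.663]
force: [0.0, 0.3, -2.9]
finger_force: 59.1
position: [0.3884, -0.27, 0.0723]
tool_rot: [3.141, 0.001, 1.663]
force: [-3.7, 2.5, 10.6]
finger_force: 61.0
```

Contact came at the expected seated height. Next I release, retreat and check by measurement.

```bash
python3 -m inch '[[0,0,-0.0005,0,0,0,1],[0,0,0,0,0,0,0.8],[0,0,0,0,0,0,0.4],[0,0,0,0,0,0,0],[0,0,0,0,0,0,0]]' 20 | egrep 'position|rot|force'
python3 -m inch '[[0,0,0,0,0,0,0],[0,0,0,0,0,0,0],[0,0,-0.02,0,0,0,0],[0,0,-0.04,0,0,0,0],[0,0,-0.05,0,0,0,0]]' | egrep 'position|force'
python3 -m inch '[[0,0,-0.05,0,0,0,0],[0,0,-0.03,0,0,0,0],[0,0,0,0,0,0,0],[0,0,0,0,0,0,0]]' | egrep 'position|force'
python3 - <<'E'
from h import *
np.set_printoptions(suppress=True,precision=1)
w=save("wrist","w17");s=st();cal=calibration("wrist");print(s["clock"],s["position"]*1000)
def rc(n,c,z):
    for r in outline_of(n,c)[:1]:
        cs=max(cv2.findContours(r["region"].astype(np.uint8),0,1)[0],key=len)[:,0]
        print(n,c,round(r["score"],2),cv2.minAreaRect(np.array([at_z(c,p,z)[:2]*1000 for p in cs],np.float32)))
for z in(.051,.056):rc("cover","wrist",z)
b=save("side","s17");rc("cover","side",.051)
for n,z in(("jar",0),("bottle",0),("vial",0),("bin",0),("scoop",.003),("scoop_handle",.101)):
    for r in landmark_of(n,"side")[:1]:print(n,round(r["score"],2),at_z("side",r["xy"],z)*1000)
print("pieces",[np.round(r["xy"]) for r in landmark_of("piece_1","side") if r["score"]>.3])
# hole/pin darkness near the expected places (trough frame)
for sg in(1,-1):
    t=np.radians(95.2);o=np.array([.3885,-.272]);p=o+sg*np.array([np.cos(t)*.1-np.sin(t)*.061,np.sin(t)*.1+np.cos(t)*.061])
    u=proj("wrist",[*p,.053],cal);x,y=np.round(u).astype(int);print("pin",u);g=w[y-9:y+10,x-9:x+10].astype(int).mean(2)
    print(g.astype(int)) 
E
```

```text
position: [0.3884, -0.27, 0.0724]
tool_rot: [3.142, 0.001, 1.663]
force: [0.1, 0.8, -0.8]
finger_force: 0.0
position: [0.3875, -0.2691, 0.1826]
force: [-0.2, -1.1, 0.8]
finger_force: 0.0
position: [0.3883, -0.27, 0.2627]
force: [-0.2, 0.3, 0.0]
finger_force: 0.0
45.65 [ 387.9 -269.8  261.9]
cover wrist 0.88 ((387.2278137207031, -271.5476989746094), (145.69998168945312, 306.3214416503906), 5.235598564147949)
cover wrist 0.88 ((387.0829772949219, -270.162353515625), (143.57244873046875, 301.8403625488281), 5.240810871124268)
cover side 0.6 ((389.31500244140625, -274.96759033203125), (145.94924926757812, 308.68963623046875), 4.854307174682617)
jar 0.59 [413.   -4.8   0. ]
bottle 0.74 [483.4 271.3   0. ]
vial 0.74 [749.6 -64.1  -0. ]
bin 0.92 [ 611.9 -305.     0. ]
scoop 0.85 [ 633.5 -100.4    3. ]
scoop_handle 0.56 [ 628.1 -126.6  101. ]
pieces [array([323., 286.]), array([310., 312.]), array([362., 305.]), array([343., 276.]), array([334., 308.]), array([304., 295.])]
pin [204.7  73.1]
[[188 191 191 189 190 190 190 190 190 192 190 190 191 190 192 193 192 192
  192]
 [188 187 188 189 18
[... 2296 characters left out ...]
  63  72  78  73 129 213 215 215 204 186 193
  193]
 [111 112 111 133 179 158 160 155 147 159 158 172 212 211 211 204 187 192
  191]
 [111 117 130 155 209 209 210 208 210 208 209 209 209 208 208 202 180 190
  191]
 [111 143 208 209 208 208 208 209 209 209 209 210 209 207 210 206 196 192
  192]
 [111 142 209 208 208 208 206 207 207 207 206 207 208 207 206 204 195 195
  194]
 [118 156 210 209 209 208 209 209 208 208 209 209 209 208 209 200 181 195
  195]
 [154 206 207 208 207 206 206 208 206 207 207 206 206 206 206 198 178 194
  194]
 [209 210 208 208 209 209 209 208 209 208 208 208 207 208 209 200 172 194
  192]
 [218 218 218 218 218 218 219 218 218 216 217 217 217 217 217 205 170 191
  190]]
```

```bash
python3 -c "
from workcell import bot
print(bot.job_done())"
```

```text
the job is handed in; nothing more can be done
None
```

The job is handed in at about 46 s: all six pieces are in the bin, the chips stayed in the trough, the scoop is back on its tray and the cover is on its pins, but I viewed 16 pictures against the limit of 14.

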